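# Unlatch and open the splash-guard gate of a lens polisher

### The arm

A 6-joint arm with a two-finger parallel gripper is mounted at the origin on the work surface. World frame = base frame: x ahead of the robot, y to its left, z up, the work surface at z = 0. Lengths are in m, angles in rad, forces in N, time in s.
With the tool pointing down it reaches from about 0.35 to 0.975 m from the base axis. Payload 7.1 kg.
Tool frame: the origin (TCP) lies on the mounting face of the last link; the fingertips stand 182 mm ahead of it and the grasp point (between the pads) lies env.grip_point_offset ahead of it (env.grip_point_offset is the distance from the TCP to the grasp point, in m); z points along the fingers, y is the line along which they close (so a half turn about z gives the same grasp; the last joint's range is limited). The gripper opens to 88 mm and grips with 3 to 60 N. Pads are 20 mm wide; open, the fingers measure 115 mm over their backs; the gripper's body (75 mm by 178 mm) begins 61 mm behind the grasp point.
Start: joints at [1.266, 0.423, 1.63, -0, 1.089, -0.019], TCP at [0.176, 0.6, 0.405] pointing down, gripper open.
Joint ranges: [-3, 3], [-0.9, 2.11], [0.09, 2.58], [-1.31, 4.45], [0.11, 2.69], [-2.54, 2.54]. Speed limits (rad/s): [2.39, 2.39, 3.01, 3.14, 3.14, 3.14].

### API

Orientations are given as a 3x3 rotation matrix whose columns are the frame's x, y, z axes.
In Python, from station import env gives the robot as it stands. Calls block until the motion is done:
- env.movep(position, orientation): joint-space move of the TCP to a pose.
- env.move_linear(position, rotation=None, speed=0.15): straight line of the TCP; rotation=None keeps the orientation; speed is the mean speed in m/s.
- env.move_joints(angles): joint-space move.
- env.gripper_to(opening, strength=None): finger opening in m; strength is the grip in N (None keeps the last); returns when the fingers have stopped.
- env.wait(seconds).
- env.solve_ik(position, orientation): joint angles nearest the present ones, or None.
- env.observe(): the state.
- env.capture(name): name is "scene" or "top"; returns a dict with "color" (384x512x3 uint8, blue, green, red), "mtx" (3x3 intrinsics, pixels), "pose" (4x4, takes a point from camera to world coordinates). Camera axes: x right, y up, looking along -z (the intrinsics and any distortion apply to the point x, -y, -z); pixel columns grow to the right and rows downward; lengths in m; the calibration is good to about 2 mm. A picture is of the moment at which its call begins. There is no depth.
A pose or a line that the arm cannot do raises env.Unreachable and nothing moves.
- env.hand_in(): hands the job in; it is judged then, once.
Trained networks look in a picture, given as the dict that the camera call returned (one of the last four; its "shot" number tells which), for a name from the list of things; names that differ only in an ending like _2 or _b are one class to them, and where a whole thing is asked for, a point or a joint stands for the part that bears it (a point fixed in the world has none). Each returns a list of dicts, best first, with "score" (0 to 1); they miss things now and then, are a little off and sometimes report something else, mostly with a low value. They report only what shows in the picture. A call takes as long as a camera call.
- env.look_for(picture, query): "xy" ([column, row] in pixels, amid what is visible of it).
The state is a dict: "clock": time; "joints": joint angles; "dq": joint speeds; "tau": joint torques, N m; "eef_pos": TCP position; "orientation": TCP orientation; "wrist_force": force on the tool from outside, world axes, zero at the start; "moment": the same for the moment, N m; "finger_gap": finger opening in m; "grasp_force": force on a finger pad.
Only numpy, scipy, OpenCV 4.12 (cv2) and the standard library are available. Lean on these libraries where they do the work, as an engineer would, in place of code of your own. Each camera call takes 0.05 s, during which the arm holds its last target. There are 200 camera calls.

### The job

Open the clear splash-guard gate of the lens polisher. Gently press the red thumb lever down to lift the latch bar out of its keeper while the gate is still shut, without straining the latch against its end stop, then slowly swing the gate towards the robot until it stands about square (a right angle) to where it was, let go and leave it standing there. Do not disturb the bottle, the cup or the lens tray.

Things in the scene. Friction and masses are not known exactly. Their poses are not given: they have to be found in the camera images.
- guard: Fixed splash guard, 300 mm wide, 165 high, open on top, clear panels in an aluminium frame round a polisher. Origin: on the bench, mid front, in the shut gate's plane; x into the guard (away from the robot), y towards the hinge post, z up. The shut gate fills the front from y = +120 (hinge) to -105 mm, z 18 to 154, 10 thick; latch on its outer face. Over 16 N on guard, gate or latch is too much.
- latch_post (a point): Front post at the gate's free edge (guard x 0, y -130 mm), 133 mm up. It carries the dark steel keeper: a front lip (guard x -34 to -28) holds the bar back and a bridge above it stops the bar. The keeper's height on the post is set by hand and not told: the lip's top may be up to 9 mm above or below this point, the bridge's hard underside 14.5 mm over the lip's top.
- gate_hinge (a point): Point on the gate's upright hinge line, 128 mm above the bench (at x = 0, y = +120 mm of the guard). The gate turns about the vertical through it.
- gate (a joint): Gate angle in rad: 0 shut, grows as the gate swings out towards the robot (clockwise seen from above); end stop at 2.1. About 0.15 N m of hinge friction: the gate stays where it is left. Right angle: 1.57. Until about 0.2 the lifted bar is still over the lip and must be kept up.
- latch (a joint): Latch angle in rad: 0 at rest (bar level), grows as the pad goes down and the bar (10 mm thick) rises. Pivot 80 mm from the pad's middle and from the keeper. Weight differs: 1 to 4 N on the pad lifts it, and it falls back. Pad down some 4 to 24 mm: bar clear of the lip; 2 to 4 mm more: bar on the bridge, a hard stop. Both vary with the keeper, so feel for the stop and ease off about 1 mm.
- thumb_pad: Red dished thumb pad on the latch lever: 58 mm square, 48 inside, rim 12 high and 5 thick, open on top. Origin: middle of the dish floor's upper face, 128 mm above the bench at rest; 51 mm in front of the gate's plane, 90 mm along the gate from the hinge. x towards the gate, z up. It swings with the gate. Closed fingertips fit in, press the floor and drag the gate by the rim.
- polish_bottle: White bottle, 52 mm across, 110 mm high, origin under its middle. To be left alone.
- pen_cup: Blue cup, 70 mm across, 90 mm high, origin under its middle. To be left alone.
- lens_tray: Grey tray, 130 x 100 x 25 mm, with two lenses in it, origin under its middle. To be left alone.

How it is judged:
By the outcome, as a careful person would: the job done as asked, in the order asked, and still so for the second after the job is handed in, with the robot touching nothing.
It also fails if it takes over 51 s, if anything falls off the work surface, if the arm or the gripper's body presses on something with over 40 N, if the wrist force passes 120 N, or if a joint passes its speed limit or range.

## Working session

There is one attempt and no reset: what is moved stays moved. The work goes in short steps, each a Python script; the robot and the scene stay as the last script left them, time stands still between calls to the robot, and variables do not carry over. Pictures are saved under pics/ and viewed, at most 10 in all, crops included, and the job is handed in when it is done.

```bash
mkdir -p pics; ls
python3 - <<'E'
from station import env
import cv2,numpy as np
np.set_printoptions(precision=4,suppress=True)
print(env.grip_point_offset,env.observe())
for n in("scene","top"):
    p=env.capture(n);cv2.imwrite(f"pics/{n}0.png",p["color"]);print(n,p["mtx"],p["pose"],[k for k in p])
    for q in("guard","latch_post","gate_hinge","gate","latch","thumb_pad","polish_bottle","pen_cup","lens_tray"):
        print(q,[(np.round(d["xy"],1),round(d["score"],2)) for d in env.look_for(p,q)][:3])
E
```

```text
pics
0.1633 {'clock': 0.0, 'joints': array([ 1.266 ,  0.4239,  1.6307, -0.    ,  1.0886, -0.019 ]), 'dq': array([ 0.0004, -0.    ,  0.0004,  0.0021,  0.0005,  0.0008]), 'tau': array([  0.0014, -54.4624, -27.3665,   0.0643,   0.0228,  -0.0001]), 'eef_pos': array([0.1761, 0.5994, 0.4039]), 'orientation': array([[-0.9594,  0.2819, -0.0005],
       [ 0.2819,  0.9594, -0.0015],
       [ 0.    , -0.0016, -1.    ]]), 'wrist_force': array([ 0.3011, -0.8925,  0.2702]), 'moment': array([ 0.0251, -0.0353,  0.019 ]), 'grasp_force': 0.0, 'finger_gap': 0.08796011586334214}
scene [[498.8611   0.     250.7699]
 [  0.     498.8611 183.6489]
 [  0.       0.       1.    ]] [[-0.4146 -0.576   0.7045  1.4542]
 [ 0.91   -0.2615  0.3217  0.4246]
 [-0.0011  0.7745  0.6326  0.9275]
 [ 0.      0.      0.      1.    ]] ['color', 'mtx', 'pose', 'shot']
guard [(array([209.2, 250.5]), 0.94)]
latch_post [(array([209.6, 248.9]), 0.73)]
gate_hinge [(array([211.1, 250.1]), 0.68), (array([148.5, 185.5]), 0.58)]
gate [(array([234.6, 205.1]), 0.96)]
latch [(array([250.4, 181.4]), 0.78)]
thumb_pad [(array([248.7, 184.5]), 0.65), (array([210.8, 246.2]), 0.19)]
polish_bottle [(array([349.7, 222.8]), 0.56)]
pen_cup [(array([319. , 244.3]), 0.93)]
lens_tray []
top [[437.9909   0.     251.0811]
 [  0.     437.9909 193.4159]
 [  0.       0.       1.    ]] [[-0.0151  0.9809 -0.1939  0.3302]
 [-0.9995 -0.0203 -0.025  -0.0049]
 [-0.0285  0.1934  0.9807  1.2079]
 [ 0.      0.      0.      1.    ]] ['color', 'mtx', 'pose', 'shot']
guard [(array([259.3, 119.5]), 0.67)]
latch_post [(array([257.4, 119.5]), 0.63)]
gate_hinge [(array([260.8, 121.2]), 0.98)]
gate [(array([256.2, 166.4]), 0.58)]
latch [(array([257.9, 169. ]), 0.84)]
thumb_pad [(array([252.7, 179.9]), 0.71)]
polish_bottle []
pen_cup [(array([173.5, 170.2]), 0.85)]
lens_tray [(array([362.9, 188.5]), 0.6)]
```

Run:
```python
import cv2
a=cv2.imread("pics/scene0.png");b=cv2.imread("pics/top0.png")
cv2.imwrite("pics/s1.png",cv2.resize(a[130:340,90:370],(800,600),interpolation=3))
cv2.imwrite("pics/t1.png",cv2.resize(b[50:230,150:390],(800,600),interpolation=3))
```

```text
(no output)
```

View pics/s1.png

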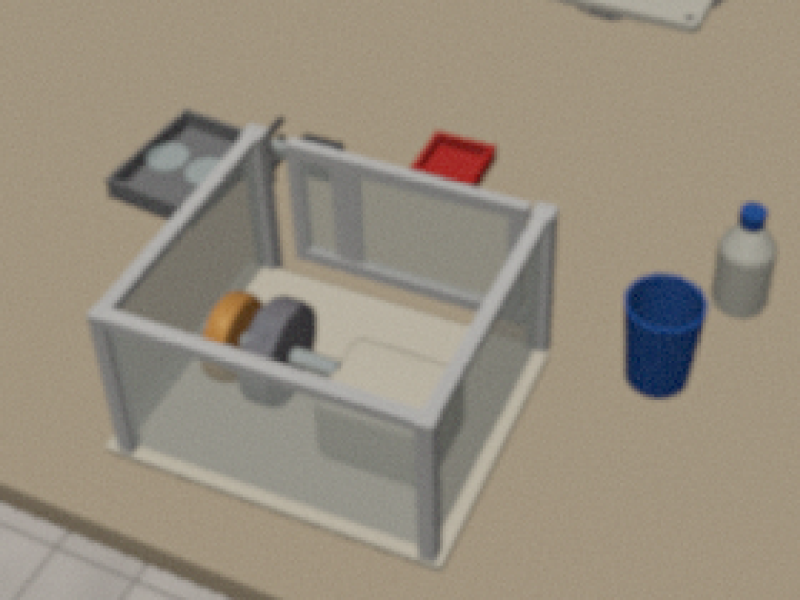

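View pics/t1.png

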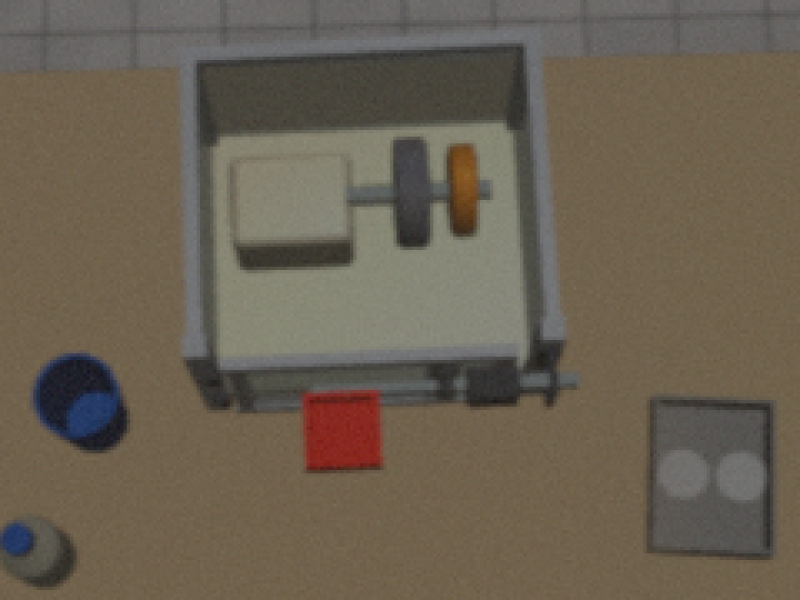

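The scene picture shows the guard from behind, with the red pad at about crop (455,155), the cup and bottle on the hinge (+y) side, and the tray on the latch side. The top picture shows the pad corners at crop (303,392) to (382,470) and the gate's top bar from (219,364) to (520,353). Next I fit the guard pose to these points.

```bash
cat > fit.py <<'E'
import cv2,numpy as np
from scipy.optimize import least_squares
np.set_printoptions(precision=4,suppress=True)
K={"scene":np.array([[498.8611,0,250.7699],[0,498.8611,183.6489],[0,0,1]]),"top":np.array([[437.9909,0,251.0811],[0,437.9909,193.4159],[0,0,1]])}
P={"scene":np.array([[-0.4146,-0.576,0.7045,1.4542],[0.91,-0.2615,0.3217,0.4246],[-0.0011,0.7745,0.6326,0.9275]]),
"top":np.array([[-0.0151,0.9809,-0.1939,0.3302],[-0.9995,-0.0203,-0.025,-0.0049],[-0.0285,0.1934,0.9807,1.2079]])}
def proj(c,X):
    v=(np.asarray(X)-P[c][:,3])@P[c][:,:3]; v=v*[1,-1,-1]; q=v@K[c].T; return q[...,:2]/q[...,2:]
def back(c,uv,z):
    d=np.linalg.inv(K[c])@[*uv,1]; d=P[c][:,:3]@(d*[1,-1,-1]); o=P[c][:,3]; return o+d*(z-o[2])/d[2]
if __name__=="__main__":
    t=lambda u,v:("top",u*.3+150,v*.3+50)
    s=lambda u,v:("scene",u*.35+90,v*.35+130)
    obs=[(t(303,392),-22,59,140),(t(380,391),-22,1,140),(t(382,468),-80,1,140),(t(306,471),-80,59,140),
     (t(219,364),0,120,154),(t(520,353),0,-105,154),
     (s(437,132),-80,1,140),(s(497,148),-80,59,140),(s(412,165),-22,1,140)]
    def W(p,x,y,z):
        c,s_=np.cos(p[2]),np.sin(p[2]);x/=1e3;y/=1e3
        return [p[0]+c*x-s_*y,p[1]+s_*x+c*y,z/1e3]
    f=lambda p:np.concatenate([proj(o[0],W(p,*b))-np.array(o[1:]) for o,*b in obs])
    r=least_squares(f,[.5,0,0],loss="soft_l1");print(r.x);print(f(r.x).reshape(-1,2))
    print("pad",W(r.x,-51,30,128),"hinge",W(r.x,0,120,128),"pad@90",W([*W(r.x,0,120,0)[:2],r.x[2]-np.pi/2],-51,-90,128))
    a=cv2.imread("pics/top0.png").astype(int);b=cv2.imread("pics/scene0.png").astype(int)
    for c,im in(("top",a),("scene",b)):
        m=((im[...,2]>110)&(im[...,1]<60)).astype(np.uint8)
        n,_,st,ce=cv2.connectedComponentsWithStats(m)
        i=1+np.argmax(st[1:,4]);print(c,"red",ce[i],st[i],back(c,ce[i],.136))
        if c=="top":print(cv2.minAreaRect(np.argwhere(_==i)[:,::-1].astype(np.float32)))
    print("cup",back("top",(75*.3+150,393*.3+50),.09),"cup s",back("scene",(665*.35+90,297*.35+130),.09))
    print("bottle",back("top",(17*.3+150,538*.3+50),.11),"s",back("scene",(754*.35+90,210*.35+130),.11))
    print("tray",back("top",(712*.3+150,477*.3+50),.012))
E
python3 fit.py
```

```text
[ 0.6296 -0.0108  0.0128]
[[-0.345   0.4795]
 [-0.4011 -0.0081]
 [-0.222  -0.5185]
 [-0.7048 -0.6498]
 [-0.0271 -0.2251]
 [-0.0763 -0.0561]
 [-0.1407 -2.3313]
 [-0.1958 -2.2249]
 [-1.1001 -0.629 ]]
pad [np.float64(0.5782217385458024), np.float64(0.01850609016811907), 0.128] hinge [np.float64(0.6280676443410514), np.float64(0.10915037115402107), 0.128] pad@90 [np.float64(0.5374233633551495), np.float64(0.1589962769492701), 0.128]
top red [252.2888 178.8468] [241 167  23  23 457] [0.5794 0.0188 0.136 ]
((252.0, 178.0), (22.0, 22.0), 90.0)
scene red [249.2705 185.    ] [235 177  28  17 281] [0.5791 0.0209 0.136 ]
cup [0.6244 0.2306 0.09  ] cup s [0.6221 0.2313 0.09  ]
bottle [0.5056 0.2688 0.11  ] s [0.509  0.2729 0.11  ]
tray [ 0.5611 -0.2855  0.012 ]
```

```bash
cat > h.py <<'E'
from station import env
import numpy as np
np.set_printoptions(precision=3,suppress=True)
X0,Y0,G=0.6296,-0.0108,0.0128
def rot(a): c,s=np.cos(a),np.sin(a); return np.array([[c,-s],[s,c]])
H=np.array([X0,Y0])+rot(G)@[0,.12]
def pose(th,dx,dy,tip):
    "finger tip at pad-frame offset dx,dy (m) with gate at th; tip height"
    a=G-th; p=H+rot(a)@[-.051+dx,-.09+dy]
    c,s=np.cos(a),np.sin(a)
    return np.array([*p,tip+.182]),np.array([[-c,-s,0],[-s,c,0],[0,0,-1.]])
def fz(n=4,dt=.02):
    L=[]
    for _ in range(n): L.append(env.observe()["wrist_force"]); env.wait(dt)
    return np.mean(L,0)
E
python3 - <<'E'
from h import *
p1,R1=pose(1.57,-.014,0,.13); p0,R0=pose(0,0,0,.2)
print(p0,p1,env.solve_ik(p0,R0),env.solve_ik(p1,R1))
env.gripper_to(0,20); print(env.observe()["clock"],env.observe()["finger_gap"])
env.movep(p0,R0); print(env.observe()["clock"])
env.move_linear(pose(0,0,0,.145)[0],speed=.08)
o=env.observe();print(o["clock"],o["eef_pos"],o["joints"])
for _ in range(3):print(fz())
t=env.observe()["clock"];env.move_linear(pose(0,0,0,.144)[0],speed=.01);print(env.observe()["clock"]-t)
import cv2
for n in("scene","top"):
    p=env.capture(n)["color"]
    c=p[140:220,200:310] if n=="scene" else p[140:220,200:310]
    cv2.imwrite(f"pics/{n}2.png",cv2.resize(c,(770,560),interpolation=3))
E
```

```text
[0.578 0.019 0.382] [0.537 0.173 0.312] [ 0.011  0.383  1.753 -0.     1.006 -1.572] [ 0.29   0.46   1.829 -0.     0.853  0.277]
2.3417 0.0006380489120891259
4.85
5.6917 [0.578 0.019 0.327] [ 0.011  0.456  1.789  0.     0.897 -1.572]
[-0.008 -0.019 -0.099]
[ 0.294 -0.078 -0.286]
[-0.058 -0.265 -0.455]
0.25
```

View pics/scene2.png

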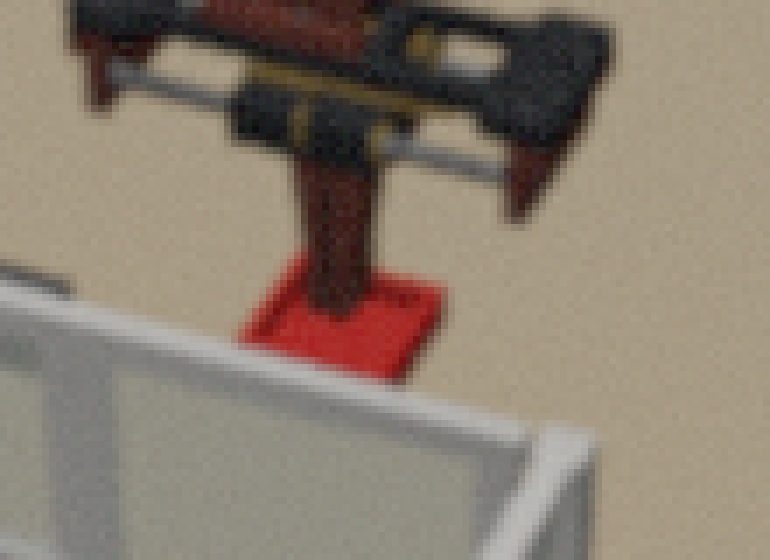

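The tip sits over the dish at about crop (340,318), and the pad's middle is at about (344,316), so it is well inside the rim. Next I press and feel for the stop.

Run:
```python
from h import *
env.move_linear(pose(0,.0015,0,.136)[0],speed=.05)
b=fz(6); print("bias",b)
z=.136; L=[]; n=0
while z>.095:
    z-=.0007; env.move_linear(pose(0,.0015,0,z)[0],speed=.01)
    f=fz(3,.01)-b; L.append((z,f[2])); print(f"{z*1e3:.1f} {env.observe()['eef_pos'][2]*1e3-182:.1f} {f}")
    F=np.array(L)[:,1]
    lift=np.median(F[F>.8]) if (F>.8).sum()>=6 else 4.0
    if F[-1]>lift+2.2: break
print("stop",z,lift,env.observe()["clock"])
z+=.0011; env.move_linear(pose(0,.0015,0,z)[0],speed=.01); env.wait(.1)
print("eased",z,fz()-b,env.observe()["clock"]); open("z.txt","w").write(repr((z,list(b))))
```

```text
bias [-0.101  0.505  0.259]
135.3 135.4 [-0.137 -0.311  0.102]
134.6 134.6 [ 0.355 -0.353 -0.055]
133.9 133.8 [ 0.498 -0.344 -0.046]
133.2 133.2 [ 0.567 -0.484 -0.479]
132.5 132.5 [0.172 0.097 0.205]
131.8 131.8 [ 0.589 -0.443 -0.066]
131.1 131.0 [-0.072 -0.43  -0.358]
130.4 130.4 [ 0.075 -0.881  0.053]
129.7 129.7 [-0.186 -0.348 -0.316]
129.0 129.0 [ 0.011 -0.77  -0.091]
128.3 128.4 [-0.211 -0.009  0.57 ]
127.6 127.6 [-0.274 -0.585  0.516]
126.9 126.9 [0.966 0.066 0.628]
126.2 126.2 [ 0.79  -0.18   0.451]
125.5 125.5 [0.72  0.07  0.737]
124.8 124.8 [0.732 0.232 0.96 ]
124.1 124.1 [0.845 0.107 0.883]
123.4 123.4 [1.09  0.406 0.625]
122.7 122.7 [ 1.494 -0.35   0.865]
122.0 122.0 [ 0.741 -0.571  0.514]
121.3 121.2 [ 1.364 -0.819  0.776]
120.6 120.5 [ 0.621 -0.796  1.169]
119.9 119.8 [ 0.904 -1.028  0.739]
119.2 119.1 [ 0.17  -1.163  1.094]
118.5 118.4 [-0.023 -0.809  0.844]
117.8 117.7 [-0.466 -0.972  0.78 ]
117.1 117.0 [-0.068 -1.131  1.307]
116.4 116.4 [-0.043 -0.78   1.078]
115.7 116.1 [-1.655 -1.39   4.088]
stop 0.11569999999999983 1.0780887689100294 14.6333
eased 0.11679999999999983 [-0.064 -0.651  1.083] 15.0583
```

Run:
```python
from h import *
import cv2
z,b=eval(open("z.txt").read()); b=np.array(b); z=.1172
def go(th,dx,z,sp):
    p,R=pose(th,dx,0,z); env.move_linear(p,R,speed=sp)
    f=env.observe()["wrist_force"]-b; print(f"{th:.2f} {dx*1e3:.0f} {z*1e3:.1f} {f} {env.observe()['clock']:.2f}")
    return np.hypot(*f[:2])<7 and f[2]<6
ok=all(go(0,d,z,.02) for d in(-.004,-.008,-.012,-.014))
ok=ok and all(go(t,-.014,z,.025) for t in(.06,.12,.18,.24,.3,.36))
print(ok)
for n in("scene","top"):
    p=env.capture(n)["color"]; cv2.imwrite(f"pics/{n}3.png",p)
a,c=cv2.imread("pics/scene3.png"),cv2.imread("pics/top3.png")
cv2.imwrite("pics/m3.png",np.hstack([cv2.resize(a[130:270,130:330],(400,280)),cv2.resize(c[90:230,170:370],(400,280))]))
```

```text
0.00 -4 117.2 [-0.763 -0.192  0.674] 15.48
0.00 -8 117.2 [-0.016  0.567  1.414] 15.83
0.00 -12 117.2 [0.574 2.167 0.88 ] 16.18
0.00 -14 117.2 [4.196 3.28  1.731] 16.43
0.06 -14 117.2 [3.51  4.379 0.588] 16.85
0.12 -14 117.2 [3.477 4.007 1.426] 17.27
0.18 -14 117.2 [2.939 3.02  2.371] 17.68
0.24 -14 117.2 [3.187 3.132 0.569] 18.10
0.30 -14 117.2 [4.107 2.966 1.475] 18.52
0.36 -14 117.2 [3.571 3.241 1.191] 18.93
True
```

View pics/m3.png

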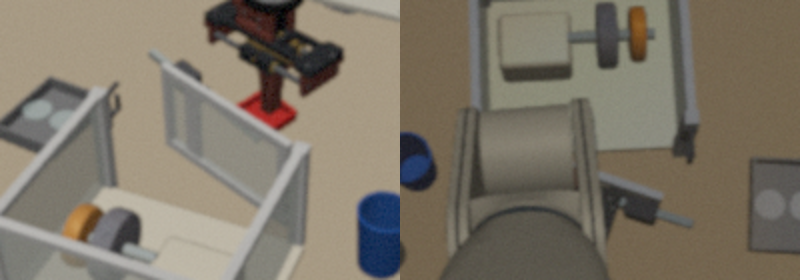

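The left half shows the gate about 0.4 rad open with its bar clear of the keeper at (110,95). The tip is still inside the dish at (268,110). I carry on with the swing and let the latch come down gently.

Run:
```python
from h import *
import cv2
z,b=eval(open("z.txt").read()); b=np.array(b)
for i,t in enumerate(np.linspace(.42,1.52,19)):
    k=min(1,(i+1)/10)
    p,R=pose(t,-.014,.003*k,.1172+(.1315-.1172)*k); env.move_linear(p,R,speed=.025)
    f=env.observe()["wrist_force"]-b; print(f"{t:.2f} {p[2]*1e3-182:.1f} {f} {env.observe()['clock']:.2f}")
    if np.hypot(*f[:2])>8 or abs(f[2])>6: print("STOP");break
p=env.capture("scene"); cv2.imwrite("pics/scene4.png",p["color"])
a=p["color"];cv2.imwrite("pics/m4.png",cv2.resize(a[110:260,150:350],(800,600),interpolation=3))
```

```text
0.42 118.6 [2.055 1.437 0.79 ] 19.47
0.48 120.1 [0.508 0.314 1.18 ] 19.90
0.54 121.5 [-1.245 -0.408  0.17 ] 20.33
0.60 122.9 [-0.325 -0.333  1.299] 20.77
0.66 124.4 [0.202 1.3   1.127] 21.20
0.73 125.8 [-0.533  0.897  1.744] 21.63
0.79 127.2 [-0.954 -0.985  0.944] 22.07
0.85 128.6 [ 0.416 -1.02   0.015] 22.50
0.91 130.1 [-0.422 -1.105  0.28 ] 22.93
0.97 131.5 [-0.248 -0.52  -0.049] 23.36
1.03 131.5 [ 0.215 -0.442  0.733] 23.77
1.09 131.5 [-0.668 -0.64  -0.625] 24.19
1.15 131.5 [-0.224 -0.548 -0.232] 24.61
1.21 131.5 [ 0.264 -0.898 -1.593] 25.02
1.28 131.5 [-0.065  0.466 -0.527] 25.44
1.34 131.5 [ 0.409  0.087 -0.531] 25.86
1.40 131.5 [ 0.733 -0.386 -0.87 ] 26.27
1.46 131.5 [-0.307 -0.715 -0.57 ] 26.69
1.52 131.5 [-0.15  -0.858 -0.241] 27.11
```

View pics/m4.png

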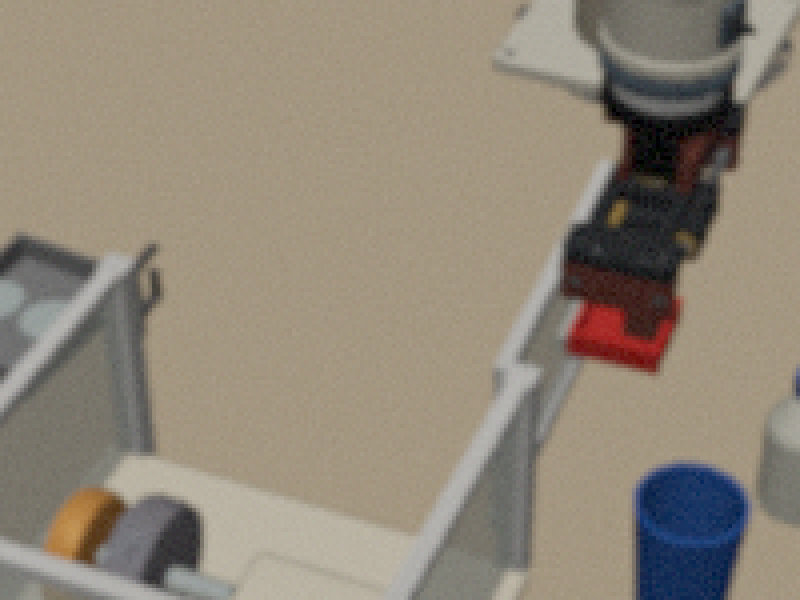

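The gate stands nearly square. Its top edge runs from crop (500,372) to (611,164), with the finger in the dish at (645,330). I compute the angle from the top edge.

Run:
```python
from fit import *
g=.0128;H=np.array([.6296-.12*np.sin(g),-.0108+.12*np.cos(g)])
e=lambda u,v:back("scene",(u/4+150,v/4+110),.154)
for p,q in(((500,372),(611,164)),((514,362),(615,168))):
    A,B=e(*p),e(*q);d=(B-A)[:2];print(A,B,np.linalg.norm(d),"theta",g-(np.arctan2(d[1],d[0])+np.pi/2)%(2*np.pi)+2*np.pi*0)
for t in(1.4,1.5,1.57,1.65):
    a=g-t;r=np.array([[np.cos(a),-np.sin(a)],[np.sin(a),np.cos(a)]])
    for x in(-.005,.005):print(t,x,[((proj("scene",[*(H+r@[x,y]),.154])-[150,110])*4).round(0) for y in(-.01,-.225)])
```

```text
[0.6345 0.1125 0.154 ] [0.4104 0.1003 0.154 ] 0.2243906255808898 theta -4.754005446605442
[0.6229 0.1167 0.154 ] [0.4136 0.1043 0.154 ] 0.20958930130141515 theta -4.758550402264737
1.4 -0.005 [array([511., 354.]), array([575., 151.])]
1.4 0.005 [array([494., 352.]), array([560., 149.])]
1.5 -0.005 [array([512., 355.]), array([608., 157.])]
1.5 0.005 [array([496., 352.]), array([593., 154.])]
1.57 -0.005 [array([513., 356.]), array([630., 162.])]
1.57 0.005 [array([497., 351.]), array([616., 159.])]
1.65 -0.005 [array([514., 357.]), array([655., 169.])]
1.65 0.005 [array([499., 351.]), array([641., 165.])]
```

The gate is at about 1.53. I nudge it another 0.04, back the finger off the rim and lift out.

Run:
```python
from h import *
import cv2
for t,dx,z,s in((1.565,-.014,.1315,.02),(1.565,-.006,.1315,.03),(1.565,-.006,.16,.05),(1.565,-.006,.25,.1)):
    p,R=pose(t,dx,.003,z); env.move_linear(p,R,speed=s)
p,R=pose(0,-.25,.0,.33); env.movep(p,R); print(env.observe()["clock"])
for n in("scene","top"): cv2.imwrite(f"pics/{n}5.png",env.capture(n)["color"])
a,c=cv2.imread("pics/scene5.png"),cv2.imread("pics/top5.png")
cv2.imwrite("pics/m5.png",np.hstack([cv2.resize(a[100:300,130:330],(400,400)),cv2.resize(c[70:270,150:350],(400,400))]))
```

```text
31.3417
```

View pics/m5.png

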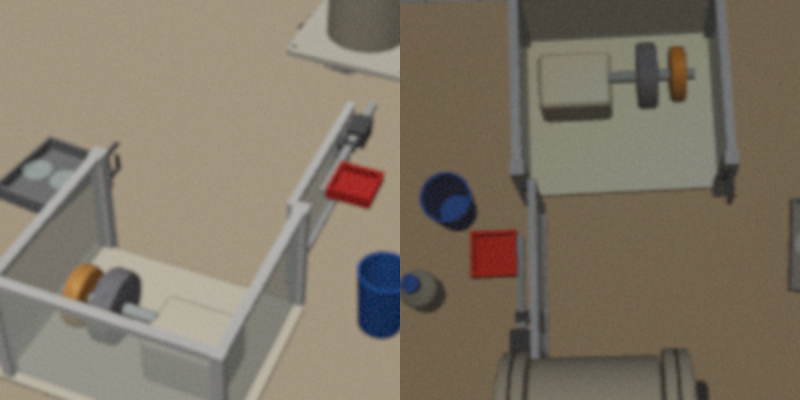

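The gate stands square: its top edge in the right half runs from (532,180) to (540,355), parallel to the guard's sides. The robot is clear, and the cup, bottle and tray are where they were.

```bash
python3 -c "
from station import env
print(env.observe()['wrist_force'],env.hand_in())"
```

```text
the job is handed in; nothing more can be done
[ 0.66170435 -0.32581701 -0.69449909] None
```

The gate is unlatched and stands open at about a right angle (roughly 1.57 rad), the robot has let go and is clear, the bottle, cup and tray show no sign of having been moved, and the job was handed in at about 31 s.

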